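# Turn the drying hook home and hang up the meat pounder

## Task

Hang the washed meat pounder up to dry: first swing the drying stand's hook round over its drip tray, gently, until it drops fully home in the collar's notch, then hang the pounder by its eye on the hook's level part, inside the rising tip, and let go of it. Never force the hook or knock the pounder against the stand, and leave the other things on the worktop where they are.

Things in the scene. Friction and masses are not known exactly. Their poses are not given: they have to be found in the camera images.
- stand: small drying stand, fixed: grey drip tray 206 x 128 mm with a 14 mm high rim and ribs, and a steel column (22 mm thick) near its back end. Origin on the column's axis, on the worktop; the tray reaches from 158 mm in front (the stand's -x) to 48 mm behind. On the column sit a brass notched collar and the swivel hook (round aluminium head 58 mm across, steel arm).
- collar_rim (a point): point on the column's axis, 185 mm high, level with the rim of the brass collar (54 mm across). The rim has one notch, 9.6 mm wide; over it the hook drops in by its own weight and then cannot turn. The collar was clamped by hand: its notch faces over the tray (the stand's -x) only to within 0.35 rad either way and must be found by feel.
- swivel (a joint): turn of the hook about the column's axis (rad): 0 = arm straight out over the tray (the stand's -x), positive = swung to the stand's -y side (anticlockwise seen from above). It starts at 0.75 to 1.5 and stays where it is left; limits -0.6 and 1.9. About 1 N at the middle of the arm turns it.
- drop (a joint): height of the hook above its home seat (m): 0.008 = riding on the collar's rim, not locked; 0 = dropped fully home in the notch; can be raised to 0.011.
- saddle (a point): top of the hook arm's level part, 56 mm from the column's axis, 197.5 mm high when home (8 mm higher on the rim). The arm is a 9 mm round bar, level from the head (ferrule ends at 34 mm) to 74 mm from the axis, then rising to the tip. Axes of the hook: -x points out along the arm, z up.
- hook_tip (a point): axis of the bar at the free tip of the hook: 100 mm from the column's axis and 15 mm above the axis of the level part.
- index_pin: steel pin, 8 mm thick, that points outward below the hook's head, under the arm, 23 mm from the column's axis; origin at its middle. It rides on the collar's rim and drops into the notch with 0.8 mm play each side. Its load must stay below 25 N: once it is in the notch, that is about 10 N of sideways push at the middle of the arm.
- pounder: meat pounder standing upright: steel disc 76 mm across, black round handle and a flat black eye on top, 168 mm high, 0.34 to 0.53 kg. Origin in the centre of its underside, z up along the handle, x along the eye's opening.
- eye (a point): centre of the pounder's eye, 147 mm above its underside: an opening 18 mm wide (y) and 24 mm high (z) through a flat loop 31 mm wide (y), 10 mm thick (x), from 127 to 168 mm high; flat sides to grip across y. Hanging, it lies 12 mm below the saddle point.
- timer: red and white round kitchen timer, 67 mm across, 58 mm high; bystander, origin under its centre.
- mug_1: white mug, 78 mm across, 97 mm high; bystander, origin under it.
- mill_2: small grey-topped shaker, 44 mm across, 90 mm high; bystander, origin under it.
- lemon_1: yellow lemon, 77 mm long; bystander, origin under it.
- lemon_2: yellow lemon, 67 mm long; bystander, origin under it.
- spice_jar_4: spice jar with a green cap, 46 mm across, 106 mm high; bystander, origin under it.

How it is judged:
By the outcome, as a careful person would: the job done as asked, in the order asked, and still so for the second after the job is handed in, with the robot touching nothing.
It also fails if it takes over 64 s, if anything falls off the work surface, if the arm or the gripper's body presses on something with over 40 N, if the wrist force passes 120 N, or if a joint passes its speed limit or range.

## Robot

A 7-joint arm with a two-finger parallel gripper is mounted at the origin on a cart in front of the work surface, level with it; the furniture and walls round the work are solid. World frame = base frame: x ahead of the robot, y to its left, z up, the work surface at z = 0. Lengths are in m, angles in rad, forces in N, time in s.
With the tool pointing down it reaches from about 0.4 to 0.85 m from the base axis. Payload 4.5 kg.
Tool frame: the origin (TCP) lies midway between the tips of the shut fingers; the grasp point (between the pads) lies behind it (r.grip_point_offset is the z of the grasp point in the tool frame, in m); z points along the fingers, y is the line along which they close (so a half turn about z gives the same grasp; the last joint's range is limited). The gripper opens to 88 mm and grips with 3 to 60 N. Pads are 18 mm wide; open, the fingers measure 123 mm over their backs; the gripper's body (75 mm by 187 mm) begins 45 mm behind the grasp point.
Start: joints at [-1.082, 0.689, -0.195, 1.565, 0.157, 0.902, -0.215], TCP at [0.275, 0.562, 0.239] pointing down, gripper open.
Joint ranges: [-3.01, 3.01], [-0.46, 2.08], [-1.47, 1.51], [0.13, 2.56], [-1, 4.14], [0.04, 2.09], [-2.66, 2.66]. Speed limits (rad/s): [2.57, 2.57, 3.14, 3.14, 3.14, 3.14, 3.14].

## Interface

Orientations are given as a unit quaternion [x, y, z, w].
In Python, from plant import r, optics, workorder gives the robot as it stands.
- The arm moves only by the shell command python3 -m creep 'ROWS' [FORCE]. ROWS is JSON, a list of rows, each an object of numbers: "grip": the gripper command: -1 is shut, 1 is fully open, values between are in proportion; "tx", "ty", "tz": the shift along the tool's x, y, z in cm; "spin": the turn about the tool's z in degrees. In form: [{"grip": .., "tx": .., "ty": .., "tz": .., "spin": ..}, ...]. A call has 1 to 8 rows; each row shifts and turns the commanded pose from where the row before left it, along the tool's axes as they then stand; what a row does not reach is not made up. A row lasts 1/12 s, in which the tool goes at most 41.7 mm and 7.16 degrees, less where a joint would pass 70% of its speed; a pose out of reach is approached as far as the arm can. A call with a gripper value outside its range is refused whole. The fingers move at their own pace and stop on an object; FORCE is the grip in N (left out, the last holds). Time passes only in rows, so rows that do not move let the fingers close. It gives the time, the measured TCP pose, the force, the opening and the grip force at its end, in the units of the state.
- r.get_state(): the state, without advancing time (a new reading comes with each control period).
- optics.snapshot(name): name is "side" or "top" or "wrist"; returns (picture, depth): 480x640x3 uint8, red, green, blue; 480x640 float32, m along the optical axis (not along the pixel's ray), 0 where there is no reading.
- optics.get_calibration(name): a dict with "fx", "fy", "cx", "cy" (pixels), "D" ([k1, k2, p1, p2, k3] as OpenCV has them; the pictures are not rectified), "extrinsics" (4x4, takes a point from world to camera coordinates). Camera axes: x right, y down, z forward; pixel columns grow to the right and rows downward; lengths in m; the calibration is good to about 2 mm. A picture is of the moment at which its call begins: read the wrist's pose just before it. get_calibration takes no time and is no camera call; for the wrist camera it gives the pose at the moment of the call.
- workorder.finish_job(): hands the job in; it is judged then, once.
The state is a dict: "clock": time; "q": joint angles; "qd": joint speeds; "joint_torque": joint torques, N m; "tool_pos": TCP position; "eef_rot": TCP orientation; "contact_force": force on the tool from outside, world axes, zero at the start; "moment": the same for the moment, N m; "opening": opening from 0.0 (shut) to 1.0 (fully open); "finger_force": force on a finger pad.
Only numpy, scipy, OpenCV 4.12 (cv2) and the standard library are available. Lean on these libraries where they do the work, as an engineer would, in place of code of your own. Each camera call takes 0.05 s, during which the arm holds its last target. There are 200 camera calls.

## Working session

There is one attempt and no reset: what is moved stays moved. The work goes in short steps, Python scripts to look and compute and a shell command to move; the robot and the scene stay as the last step left them, time stands still between calls to the robot, and variables do not carry over. Pictures are saved under pics/ and viewed, at most 10 in all, crops included, and the job is handed in when it is done.

```bash
ls; mkdir -p pics
cat > h.py <<'E'
import numpy as np, cv2
from plant import r, optics, workorder
def snap(n):
    c=optics.get_calibration(n); im,d=optics.snapshot(n); return im,d,c
def K(c): return np.array([[c['fx'],0,c['cx']],[0,c['fy'],c['cy']],[0,0,1.]])
def cloud(d,c):
    h,w=d.shape; uv=np.stack(np.meshgrid(np.arange(w),np.arange(h)),-1).reshape(-1,1,2).astype(float)
    n=cv2.undistortPoints(uv,K(c),np.array(c['D']))[:,0]
    z=d.reshape(-1,1); p=np.c_[n*z,z]; E=np.array(c['extrinsics'])
    return ((p-E[:3,3])@E[:3,:3]).reshape(h,w,3)
def ray(u,v,z,c):
    n=cv2.undistortPoints(np.array([[[u,v]]],float),K(c),np.array(c['D']))[0,0]
    E=np.array(c['extrinsics']);R=E[:3,:3];o=-R.T@E[:3,3];d=R.T@np.r_[n,1]
    return o+d*(z-o[2])/d[2]
def save(n,im): cv2.imwrite('pics/'+n,im[...,::-1])
E
python3 - <<'E'
from h import *
a,d,c=snap('top');b,d2,c2=snap('side')
np.savez('first.npz',a=a,d=d,b=b,d2=d2,P=cloud(d,c),P2=cloud(d2,c2))
save('top.png',a);save('side.png',b)
print(r.get_state(),r.grip_point_offset)
E
```

```text
pics
{'clock': 0.1, 'q': array([-1.08219969,  0.68988667, -0.19455387,  1.56622679,  0.15730339,
        0.90251182, -0.2150994 ]), 'qd': array([-0.00052851, -0.00187727,  0.00074306, -0.00184681, -0.00109981,
        0.00028364, -0.00129484]), 'joint_torque': array([-3.07676441e-03, -5.28494632e+01, -1.27131779e+00, -1.53836095e+01,
       -5.25413838e-02,  2.04245589e-03,  4.39670350e-05]), 'tool_pos': array([0.27432534, 0.56094947, 0.23800302]), 'eef_rot': array([ 2.25393104e-01,  9.74267559e-01, -8.08627107e-04, -1.33897402e-04]), 'contact_force': array([-0.14681718, -0.58064149,  0.27097143]), 'moment': array([ 0.00474851, -0.00073817,  0.01710745]), 'finger_force': 0.0, 'opening': 1.0010650946907338} -0.0187
```

View pics/top.png

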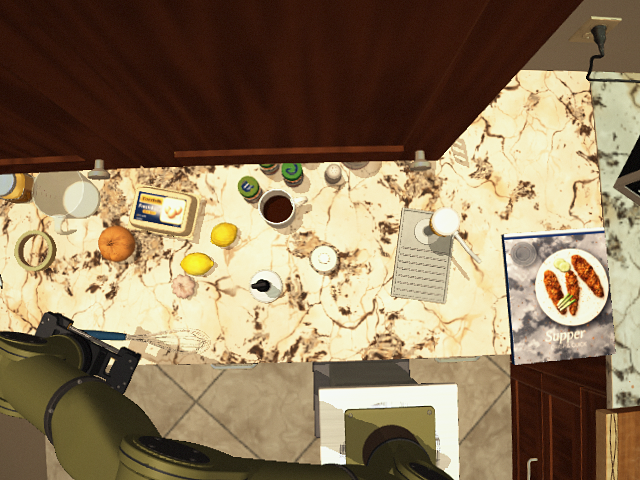

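View pics/side.png

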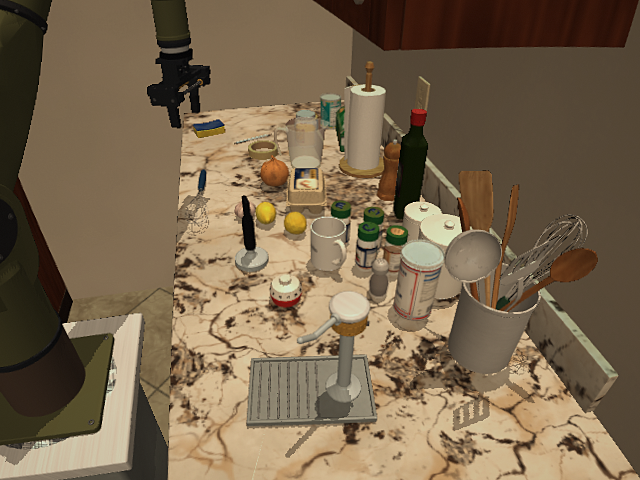

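Top view: pounder at (265,287), stand tray centre (423,255), hook head (445,222) with its arm to (478,262), timer (323,260), mug (278,207), lemons (197,264) and (225,235). In the side view the hook arm points left from the head at (350,308) to its tip (302,340).

Run:
```python
from h import *
f=np.load('first.npz');P=f['P'];P2=f['P2'];c=optics.get_calibration('top')
print('campos',-np.array(c['extrinsics'])[:3,:3].T@np.array(c['extrinsics'])[:3,3])
for n,(u,v) in dict(tl=(403,208),tr=(453,213),bl=(392,297),br=(445,303)).items(): print(n,ray(u,v,.014,c).round(3))
def sel(Q,lo,hi):
    q=Q.reshape(-1,3);m=np.all((q>lo)&(q<hi),1);return q[m]
h=P[222,445];print('head',h,'pounder',P[285,262],P[290,270])
for Q in (P,P2):
    q=sel(Q,[h[0]-.16,h[1]-.16,.12],[h[0]+.1,h[1]+.1,.27]);print(len(q))
    t=q[q[:,2]>.222];print('top',len(t),(t.min(0)+t.max(0))/2,t.min(0),t.max(0))
    a=q[(q[:,2]>.19)];dd=np.hypot(*(a[:,:2]-(t.min(0)+t.max(0))[:2]/2).T);k=dd>.045
    print('arm',k.sum());print(a[k][np.argsort(dd[k])][::max(1,k.sum()//12)].round(3))
    p0=P[290,270];q=sel(Q,[p0[0]-.07,p0[1]-.07,.006],[p0[0]+.07,p0[1]+.07,.2])
    for lo,hi in((.006,.03),(.03,.12),(.13,.2)):
        s=q[(q[:,2]>lo)&(q[:,2]<hi)];print('pnd',lo,len(s),s.min(0).round(3),s.max(0).round(3),((s.min(0)+s.max(0))/2).round(3)) if len(s) else 0
for n,(u,v) in dict(timer=(323,260),mug=(278,207),cab=(400,140)).items(): print(n,P[v,u].round(3))
```

```text
campos [0.37027015 0.15779751 1.29012434]
tl [ 0.555 -0.048  0.014]
tr [ 0.541 -0.164  0.014]
bl [ 0.352 -0.015  0.014]
br [ 0.335 -0.136  0.014]
head [ 0.49766161 -0.09830277  0.20832135] pounder [0.38546752 0.26468651 0.1668173 ] [0.37027015 0.15779751 1.29012434]
901Traceback (most recent call last):
  File "<stdin>", line 10, in <module>
    return umr_minimum(a, axis, None, out, keepdims, initial, where)
ValueError: zero-size array to reduction operation minimum which has no identity
```

Run:
```python
from h import *
f=np.load('first.npz');P=f['P'];P2=f['P2']
def sel(Q,lo,hi):
    q=Q.reshape(-1,3);m=np.all((q>lo)&(q<hi),1);return q[m]
for nm,Q in(('top',P),('side',P2)):
    print(nm)
    q=sel(Q,[.34,-.26,.19],[.6,.0,.26]);print('zmax',np.percentile(q[:,2],[50,90,99]))
    hd=q[np.hypot(q[:,0]-.5,q[:,1]+.1)<.04];print('head mid',(hd.min(0)+hd.max(0))/2,hd.min(0),hd.max(0))
    cc,_=cv2.minEnclosingCircle(hd[hd[:,2]>np.percentile(hd[:,2],60)][:,:2].astype(np.float32));print('circ',cc,_)
    dd=np.hypot(q[:,0]-.5,q[:,1]+.099);k=dd>.04
    a=q[k][np.argsort(dd[k])];print('arm',k.sum());print(a[::max(1,len(a)//12)].round(3))
    for lo,hi in((.004,.03),(.03,.12),(.12,.2)):
        s=sel(Q,[.30,.20,lo],[.46,.34,hi])
        if len(s):print('pnd',lo,len(s),s.min(0).round(3),s.max(0).round(3),((s.min(0)+s.max(0))/2).round(3),np.median(s,0).round(3))
for n,(u,v) in dict(timer=(323,260),mug=(278,207),cab=(400,140)).items(): print(n,P[v,u].round(3))
```

```text
top
zmax [0.2072928  0.21112282 0.21827761]
head mid [ 0.49777338 -0.10039034  0.20538953] [ 0.46591834 -0.12783525  0.1955615 ] [ 0.52962842 -0.07294544  0.21521757]
circ (0.49404895305633545, -0.10243520885705948) 0.033385515213012695
arm 158
[[ 0.469 -0.125  0.208]
 [ 0.466 -0.13   0.202]
 [ 0.46  -0.131  0.207]
 [ 0.456 -0.134  0.207]
 [ 0.451 -0.138  0.208]
 [ 0.444 -0.137  0.204]
 [ 0.44  -0.141  0.201]
 [ 0.436 -0.144  0.198]
 [ 0.432 -0.146  0.206]
 [ 0.427 -0.148  0.211]
 [ 0.425 -0.153  0.213]
 [ 0.421 -0.156  0.218]
 [ 0.415 -0.16   0.216]]
pnd 0.004 894 [0.301 0.201 0.004] [0.459 0.34  0.026] [0.38  0.271 0.015] [0.384 0.266 0.017]
pnd 0.03 51 [0.374 0.26  0.047] [0.399 0.281 0.12 ] [0.386 0.271 0.083] [0.382 0.265 0.104]
pnd 0.12 111 [0.376 0.257 0.12 ] [0.397 0.285 0.173] [0.386 0.271 0.147] [0.386 0.271 0.166]
side
zmax [0.20727369 0.20924096 0.21956563]
head mid [ 0.49854257 -0.10075547  0.20032636] [ 0.46773626 -0.12897186  0.19027024] [ 0.52934888 -0.07253908  0.21038249]
circ (0.4993281364440918, -0.10439416021108627) 0.029058663174510002
arm 276
[[ 0.471 -0.127  0.205]
 [ 0.463 -0.126  0.205]
 [ 0.458 -0.128  0.205]
 [ 0.457 -0.136  0.206]
 [ 0.453 -0.139  0.205]
 [ 0.449 -0.142  0.203]
 [ 0.444 -0.143  0.207]
 [ 0.44  -0.149  0.209]
 [ 0.434 -0.151  0.213]
 [ 0.43  -0.154  0.215]
 [ 0.426 -0.159  0.216]
 [ 0.42  -0.159  0.221]]
pnd 0.004 604 [0.35  0.233 0.004] [0.425 0.304 0.029] [0.388 0.269 0.017] [0.387 0.259 0.017]
pnd 0.03 367 [0.375 0.256 0.031] [0.4   0.273 0.12 ] [0.388 0.264 0.075] [0.387 0.263 0.08 ]
pnd 0.12 186 [0.377 0.255 0.12 ] [0.398 0.287 0.169] [0.387 0.271 0.144] [0.387 0.261 0.146]
timer [0.438 0.14  0.063]
mug [0.562 0.238 0.036]
cab [0.556 0.047 0.604]
```

```bash
cat >> h.py <<'E'
def to(x,y,z,yaw=None):
    "print remaining move in tool axes (after spin) cm / deg; yaw = world angle (deg) of tool y"
    from scipy.spatial.transform import Rotation as Ro
    s=r.get_state();R=Ro.from_quat(s['eef_rot']).as_matrix();p=s['tool_pos']
    psi=np.degrees(np.arctan2(R[1,1],R[0,1]))
    sp=0 if yaw is None else (psi-yaw+90)%180-90
    Rn=R@Ro.from_euler('z',sp,degrees=True).as_matrix()
    print('t%.2f'%s['clock'],'tcp',p.round(4),'psi %.1f'%psi,'spin %.1f'%sp,'txyz cm',(100*Rn.T@(np.r_[x,y,z]-p)).round(2),'F',s['contact_force'].round(1),'op %.3f ff %.1f'%(s['opening'],s['finger_force']))
E
python3 -m creep '[{"grip":1,"tz":-1.7,"spin":-5.9},{"grip":1,"tz":-1.7,"spin":-5.9},{"grip":1,"tz":-1.7,"spin":-5.8},{"grip":1,"tx":-1.2,"ty":-3},{"grip":1,"tx":-1.2,"ty":-3},{"grip":1,"tx":-1.2,"ty":-3},{"grip":1,"tx":-1.2,"ty":-3},{"grip":1,"tx":-1.2,"ty":-3}]'
python3 -m creep '[{"grip":1,"tx":-1.2,"ty":-3},{"grip":1,"tx":-1.2,"ty":-3},{"grip":1,"tx":-1.2,"ty":-3},{"grip":1,"tx":-1.2,"ty":-3},{"grip":1,"tx":-1.2,"ty":-3},{"grip":1,"tx":-1.2,"ty":-3},{"grip":1,"tx":-1.2,"ty":-3},{"grip":1,"tx":-1.2,"ty":-3}]'
python3 -c "
from h import *
to(.4464,-.1236,.29,81.5)"
```

```text
t0.10 tcp [0.2743 0.5609 0.238 ] psi 63.9 spin -17.6 txyz cm [-27.13 -65.17  -5.11] F [-0.1 -0.6  0.3] op 1.001 ff 0.0$[0]: bad value
$[0]: bad value
```

```bash
python3 -m creep '[{"grip":1,"tx":0,"ty":0,"tz":-1.7,"spin":-5.9}]'; python3 -m creep '[{"grip":1.0,"tx":0.0,"ty":0.0,"tz":-1.7,"spin":-5.9}]'
```

```text
clock: 0.18
tool_pos: [0.2735, 0.5591, 0.2524]
eef_rot: [0.174, 0.985, -0.004, -0.001]
contact_force: [0.0, -0.0, 0.2]
opening: 1.001
finger_force: 0.0
clock: 0.27
tool_pos: [0.2741, 0.5604, 0.2716]
eef_rot: [0.122, 0.993, -0.002, -0.0]
contact_force: [-0.3, 0.4, 0.4]
opening: 1.001
finger_force: 0.0
```

All keys must be present.

```bash
python3 -m creep '[{"grip":1,"tx":0,"ty":0,"tz":-1.7,"spin":-5.8},{"grip":1,"tx":-1.2,"ty":-3,"tz":0,"spin":0},{"grip":1,"tx":-1.2,"ty":-3,"tz":0,"spin":0},{"grip":1,"tx":-1.2,"ty":-3,"tz":0,"spin":0},{"grip":1,"tx":-1.2,"ty":-3,"tz":0,"spin":0},{"grip":1,"tx":-1.2,"ty":-3,"tz":0,"spin":0},{"grip":1,"tx":-1.2,"ty":-3,"tz":0,"spin":0},{"grip":1,"tx":-1.2,"ty":-3,"tz":0,"spin":0}]'
python3 -m creep '[{"grip":1,"tx":-1.2,"ty":-3,"tz":0,"spin":0},{"grip":1,"tx":-1.2,"ty":-3,"tz":0,"spin":0},{"grip":1,"tx":-1.2,"ty":-3,"tz":0,"spin":0},{"grip":1,"tx":-1.2,"ty":-3,"tz":0,"spin":0},{"grip":1,"tx":-1.2,"ty":-3,"tz":0,"spin":0},{"grip":1,"tx":-1.2,"ty":-3,"tz":0,"spin":0},{"grip":1,"tx":-1.2,"ty":-3,"tz":0,"spin":0},{"grip":1,"tx":-1.2,"ty":-3,"tz":0,"spin":0}]'
python3 -c "
from h import *
to(.4464,-.1236,.29,81.5)" | tail -1
```

```text
clock: 0.93
tool_pos: [0.3267, 0.3396, 0.2895]
eef_rot: [0.074, 0.997, -0.0, -0.0]
contact_force: [0.2, -0.1, -0.3]
opening: 0.996
finger_force: 0.0
clock: 1.6
tool_pos: [0.3863, 0.0883, 0.2896]
eef_rot: [0.074, 0.997, -0.0, -0.0]
contact_force: [0.8, -0.5, -0.1]
opening: 0.999
finger_force: 0.0
t1.60 tcp [0.3863 0.0883 0.2896] psi 81.6 spin 0.1 txyz cm [ -9.08 -20.06  -0.04] F [ 0.8 -0.5 -0.1] op 0.999 ff 0.0
```

```bash
python3 -m creep '[{"grip":1,"tx":-1.3,"ty":-2.8,"tz":0,"spin":0},{"grip":1,"tx":-1.3,"ty":-2.8,"tz":0,"spin":0},{"grip":1,"tx":-1.3,"ty":-2.8,"tz":0,"spin":0},{"grip":1,"tx":-1.3,"ty":-2.8,"tz":0,"spin":0},{"grip":1,"tx":-1.3,"ty":-2.8,"tz":0,"spin":0},{"grip":1,"tx":-1.3,"ty":-2.8,"tz":0,"spin":0},{"grip":1,"tx":-1.3,"ty":-3.2,"tz":0,"spin":0},{"grip":1,"tx":0,"ty":0,"tz":0,"spin":0}]'
python3 - <<'E'
from h import *
a,d,c=snap('wrist');save('w1.png',a)
to(.4464,-.1236,.183,81.5)
P=cloud(d,c).reshape(-1,3)[d.reshape(-1)>0]
q=P[np.all((P>[.34,-.26,.185])&(P<[.6,0,.235]),1)]
print(len(q),q.min(0),q.max(0))
E
```

```text
clock: 2.27
tool_pos: [0.4477, -0.1286, 0.2893]
eef_rot: [0.079, 0.997, -0.002, 0.0]
contact_force: [0.4, 0.0, -0.8]
opening: 0.998
finger_force: 0.0
t2.32 tcp [ 0.447  -0.1249  0.2892] psi 81.1 spin -0.4 txyz cm [ 0.07  0.14 10.62] F [ 0.8  0.3 -0.3] op 1.001 ff 0.0
8245 [ 0.41594605 -0.16193238  0.18503414] [ 0.52931919 -0.07013173  0.22305425]
```

View pics/w1.png

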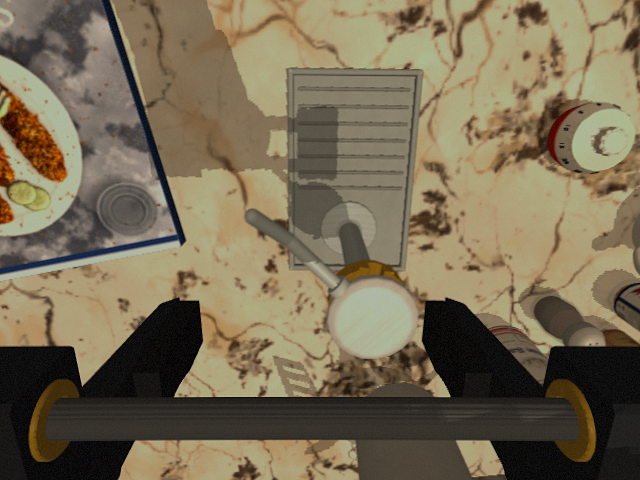

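The wrist view shows the head at (373,316), the arm out to its tip at (252,215), and the fingers at (165,350) and (460,350), which will straddle the arm.

```bash
python3 -m creep '[{"grip":1,"tx":0.05,"ty":0,"tz":2.5,"spin":0},{"grip":1,"tx":0,"ty":0,"tz":2.5,"spin":0},{"grip":1,"tx":0,"ty":0,"tz":2.5,"spin":0},{"grip":1,"tx":0,"ty":0,"tz":2,"spin":0},{"grip":1,"tx":0,"ty":0,"tz":1.1,"spin":0},{"grip":1,"tx":0,"ty":0,"tz":0,"spin":0}]'
python3 -m creep '[{"grip":1,"tx":0,"ty":0.4,"tz":0,"spin":0},{"grip":1,"tx":0,"ty":0.4,"tz":0,"spin":0},{"grip":1,"tx":0,"ty":0.4,"tz":0,"spin":0},{"grip":1,"tx":0,"ty":0.3,"tz":0,"spin":0},{"grip":1,"tx":0,"ty":0.3,"tz":0,"spin":0},{"grip":1,"tx":0,"ty":0.3,"tz":0,"spin":0},{"grip":1,"tx":0,"ty":0.3,"tz":0,"spin":0},{"grip":1,"tx":0,"ty":0.3,"tz":0,"spin":0}]'
```

```text
clock: 2.82
tool_pos: [0.4447, -0.1194, 0.1817]
eef_rot: [0.073, 0.997, 0.001, -0.003]
contact_force: [0.2, 0.3, -0.0]
opening: 1.0
finger_force: 0.0
clock: 3.48
tool_pos: [0.4504, -0.0944, 0.1838]
eef_rot: [0.074, 0.997, -0.0, 0.0]
contact_force: [0.1, -1.6, -0.1]
opening: 0.995
finger_force: 0.8
```

```bash
python3 -m creep '[{"grip":0.95,"tx":0,"ty":0,"tz":0,"spin":0},{"grip":0.9,"tx":0,"ty":0,"tz":0,"spin":0},{"grip":0.85,"tx":0,"ty":0,"tz":0,"spin":0},{"grip":0.8,"tx":0,"ty":0,"tz":0,"spin":0},{"grip":0.75,"tx":0,"ty":0,"tz":0,"spin":0},{"grip":0.7,"tx":0,"ty":0,"tz":0,"spin":0},{"grip":0.65,"tx":0,"ty":0,"tz":0,"spin":0},{"grip":0.6,"tx":0,"ty":0,"tz":0,"spin":0}]' 3
```

```text
clock: 4.15
tool_pos: [0.4504, -0.0946, 0.1837]
eef_rot: [0.074, 0.997, 0.0, -0.0]
contact_force: [-0.2, -0.5, 0.5]
opening: 0.802
finger_force: 0.7
```

```bash
python3 -m creep '[{"grip":0.55,"tx":0,"ty":0,"tz":0,"spin":0},{"grip":0.5,"tx":0,"ty":0,"tz":0,"spin":0},{"grip":0.45,"tx":0,"ty":0,"tz":0,"spin":0},{"grip":0.4,"tx":0,"ty":0,"tz":0,"spin":0},{"grip":0.35,"tx":0,"ty":0,"tz":0,"spin":0},{"grip":0.3,"tx":0,"ty":0,"tz":0,"spin":0},{"grip":0.25,"tx":0,"ty":0,"tz":0,"spin":0},{"grip":0.2,"tx":0,"ty":0,"tz":0,"spin":0}]' 3
```

```text
clock: 4.82
tool_pos: [0.4504, -0.0945, 0.1837]
eef_rot: [0.074, 0.997, 0.0, -0.0]
contact_force: [-1.0, -2.2, -0.5]
opening: 0.599
finger_force: 0.7
```

```bash
python3 -m creep '[{"grip":0.15,"tx":0,"ty":0,"tz":0,"spin":0},{"grip":0.1,"tx":0,"ty":0,"tz":0,"spin":0},{"grip":0.05,"tx":0,"ty":0,"tz":0,"spin":0},{"grip":0.0,"tx":0,"ty":0,"tz":0,"spin":0},{"grip":-0.05,"tx":0,"ty":0,"tz":0,"spin":0},{"grip":-0.1,"tx":0,"ty":0,"tz":0,"spin":0},{"grip":-0.15,"tx":0,"ty":0,"tz":0,"spin":0},{"grip":-0.2,"tx":0,"ty":0,"tz":0,"spin":0}]' 3
python3 -m creep '[{"grip":-0.25,"tx":0,"ty":0,"tz":0,"spin":0},{"grip":-0.3,"tx":0,"ty":0,"tz":0,"spin":0},{"grip":-0.35,"tx":0,"ty":0,"tz":0,"spin":0},{"grip":-0.4,"tx":0,"ty":0,"tz":0,"spin":0},{"grip":-0.45,"tx":0,"ty":0,"tz":0,"spin":0},{"grip":-0.5,"tx":0,"ty":0,"tz":0,"spin":0},{"grip":-0.55,"tx":0,"ty":0,"tz":0,"spin":0},{"grip":-0.6,"tx":0,"ty":0,"tz":0,"spin":0}]' 3
```

```text
clock: 5.48
tool_pos: [0.4504, -0.0945, 0.1837]
eef_rot: [0.074, 0.997, 0.0, -0.0]
contact_force: [-1.6, -1.5, -0.8]
opening: 0.399
finger_force: 0.8
clock: 6.15
tool_pos: [0.4504, -0.0945, 0.1837]
eef_rot: [0.074, 0.997, 0.0, -0.0]
contact_force: [-1.5, -2.4, 0.1]
opening: 0.205
finger_force: 0.8
```

```bash
python3 -m creep '[{"grip":1,"tx":0,"ty":0,"tz":0,"spin":0},{"grip":1,"tx":0,"ty":0,"tz":0,"spin":0},{"grip":1,"tx":0,"ty":0,"tz":0,"spin":0},{"grip":1,"tx":0,"ty":0,"tz":0,"spin":0},{"grip":1,"tx":0,"ty":0,"tz":0,"spin":0}]' 3
python3 -m creep '[{"grip":1,"tx":0,"ty":0.7,"tz":0,"spin":0},{"grip":1,"tx":0,"ty":0.7,"tz":0,"spin":0},{"grip":1,"tx":0,"ty":0.7,"tz":0,"spin":0},{"grip":1,"tx":0,"ty":0.7,"tz":0,"spin":0},{"grip":1,"tx":0,"ty":0.4,"tz":0,"spin":0},{"grip":1,"tx":0,"ty":0,"tz":0,"spin":0}]' 3
```

```text
clock: 6.57
tool_pos: [0.4508, -0.0943, 0.1838]
eef_rot: [0.074, 0.997, 0.0, 0.0]
contact_force: [-0.5, 0.1, -0.8]
opening: 0.558
finger_force: 0.0
clock: 7.07
tool_pos: [0.4554, -0.0614, 0.1837]
eef_rot: [0.073, 0.997, 0.0, 0.0]
contact_force: [-0.2, 0.2, -0.1]
opening: 0.991
finger_force: 0.0
```

```bash
python3 -m creep '[{"grip":0.95,"tx":0,"ty":0,"tz":0,"spin":0},{"grip":0.9,"tx":0,"ty":0,"tz":0,"spin":0},{"grip":0.85,"tx":0,"ty":0,"tz":0,"spin":0},{"grip":0.8,"tx":0,"ty":0,"tz":0,"spin":0},{"grip":0.75,"tx":0,"ty":0,"tz":0,"spin":0},{"grip":0.7,"tx":0,"ty":0,"tz":0,"spin":0},{"grip":0.65,"tx":0,"ty":0,"tz":0,"spin":0},{"grip":0.6,"tx":0,"ty":0,"tz":0,"spin":0}]' 3
python3 -m creep '[{"grip":0.55,"tx":0,"ty":0,"tz":0,"spin":0},{"grip":0.5,"tx":0,"ty":0,"tz":0,"spin":0},{"grip":0.45,"tx":0,"ty":0,"tz":0,"spin":0},{"grip":0.4,"tx":0,"ty":0,"tz":0,"spin":0},{"grip":0.35,"tx":0,"ty":0,"tz":0,"spin":0},{"grip":0.3,"tx":0,"ty":0,"tz":0,"spin":0},{"grip":0.25,"tx":0,"ty":0,"tz":0,"spin":0},{"grip":0.2,"tx":0,"ty":0,"tz":0,"spin":0}]' 3
```

```text
clock: 7.73
tool_pos: [0.4546, -0.0633, 0.1836]
eef_rot: [0.074, 0.997, -0.0, -0.0]
contact_force: [-0.9, -0.7, 0.6]
opening: 0.803
finger_force: 0.8
clock: 8.4
tool_pos: [0.4556, -0.0629, 0.1838]
eef_rot: [0.074, 0.997, 0.0, 0.0]
contact_force: [0.3, -1.8, -0.9]
opening: 0.601
finger_force: 0.5
```

```bash
python3 -m creep '[{"grip":0.16,"tx":0,"ty":0,"tz":0,"spin":0},{"grip":0.12,"tx":0,"ty":0,"tz":0,"spin":0},{"grip":0.08,"tx":0,"ty":0,"tz":0,"spin":0},{"grip":0.04,"tx":0,"ty":0,"tz":0,"spin":0},{"grip":0.0,"tx":0,"ty":0,"tz":0,"spin":0},{"grip":-0.04,"tx":0,"ty":0,"tz":0,"spin":0},{"grip":-0.08,"tx":0,"ty":0,"tz":0,"spin":0},{"grip":-0.12,"tx":0,"ty":0,"tz":0,"spin":0}]' 3
python3 - <<'E'
from h import *
a,d,c=snap('side');save('s2.png',cv2.resize(a[250:430,220:420],None,fx=3,fy=3))
P=cloud(d,c).reshape(-1,3);q=P[np.all((P>[.4,-.2,.16])&(P<[.6,0,.225]),1)]
hd=q[np.hypot(q[:,0]-.4995,q[:,1]+.0995)<.02];print(np.percentile(hd[:,2],[50,90]))
to(.4464,-.1236,.183,81.5)
E
```

```text
clock: 9.07
tool_pos: [0.4552, -0.0646, 0.1837]
eef_rot: [0.075, 0.997, -0.001, 0.0]
contact_force: [-0.5, -6.9, -0.7]
opening: 0.493
finger_force: 2.7
[0.20044066 0.20148989]
t9.12 tcp [ 0.4552 -0.0646  0.1837] psi 81.4 spin -0.1 txyz cm [-0.   -5.97  0.08] F [ 0.8 -6.8 -0.4] op 0.497 ff 2.7
```

View pics/s2.png

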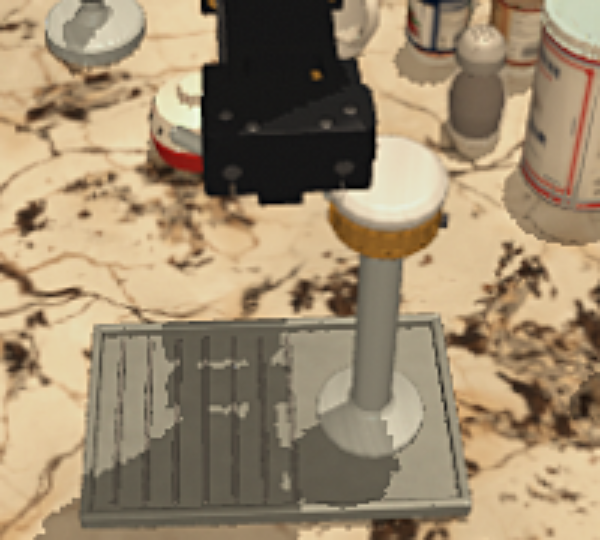

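The side crop shows the head sitting down on the brass collar. Its top is at 0.201 m, 8 mm lower than before, so the hook is home. Next I back off and measure the arm.

```bash
python3 -m creep '[{"grip":0.2,"tx":0,"ty":0,"tz":0,"spin":0},{"grip":0.5,"tx":0,"ty":0,"tz":0,"spin":0},{"grip":1,"tx":0,"ty":0,"tz":0,"spin":0},{"grip":1,"tx":0,"ty":0,"tz":0,"spin":0},{"grip":1,"tx":0,"ty":0,"tz":0,"spin":0}]' 3
python3 -m creep '[{"grip":1,"tx":0,"ty":-0.8,"tz":-1,"spin":0},{"grip":1,"tx":0,"ty":-0.8,"tz":-2.5,"spin":0},{"grip":1,"tx":0,"ty":0,"tz":-3,"spin":0},{"grip":1,"tx":0,"ty":0,"tz":-3,"spin":0},{"grip":1,"tx":0,"ty":0,"tz":-2,"spin":0},{"grip":1,"tx":0,"ty":0,"tz":0,"spin":0}]' 3
python3 - <<'E'
from h import *
a,d,c=snap('wrist')
P=cloud(d,c).reshape(-1,3)[d.reshape(-1)>0]
q=P[np.all((P>[.36,-.2,.17])&(P<[.6,0.05,.23]),1)]
hd=q[np.hypot(q[:,0]-.4995,q[:,1]+.0995)<.035];t=hd[hd[:,2]>.19]
cc,R=cv2.minEnclosingCircle(t[:,:2].astype(np.float32));C=np.array(cc);print('C',cc,R,'ztop',np.median(t[:,2]))
C=np.array([.4995,-.0995])
D=np.hypot(*(q[:,:2]-C).T);k=(D>.042)&(D<.11);a_=q[k];v=a_[:,:2]-C
th=np.arctan2(v[:,1],v[:,0])%(2*np.pi);Dk=D[k]
for lo in np.arange(.04,.11,.01):
    m=(Dk>=lo)&(Dk<lo+.01)
    if m.sum()>3:print(round(lo,3),m.sum(),np.degrees(np.median(th[m])).round(1),np.degrees([th[m].min(),th[m].max()]).round(1),np.percentile(a_[m,2],[10,50,90]).round(4))
to(.4464,-.1236,.183)
# pounder yaw
f=np.load('first.npz')
for n in('P','P2'):
    s=f[n].reshape(-1,3);s=s[np.all((s>[.35,.23,.13])&(s<[.42,.31,.2]),1)]
    rc=cv2.minAreaRect(s[:,:2].astype(np.float32));w,V=np.linalg.eigh(np.cov(s[:,:2].T));print(len(s),rc,np.degrees(np.arctan2(V[1,1],V[0,1])))
E
```

```text
clock: 9.53
tool_pos: [0.4551, -0.0623, 0.1837]
eef_rot: [0.073, 0.997, 0.0, -0.0]
contact_force: [-0.0, 0.3, 0.3]
opening: 0.846
finger_force: 0.0
clock: 10.03
tool_pos: [0.4551, -0.0785, 0.3024]
eef_rot: [0.074, 0.997, 0.0, 0.004]
contact_force: [0.6, -0.3, 0.8]
opening: 0.998
finger_force: 0.0
C (0.49771666526794434, -0.0976371094584465) 0.0327129065990448 ztop 0.20109248014067516
0.04 163 158.5 [152.4 163.9] [0.1961 0.1979 0.1991]
0.05 212 158.6 [153.5 163.1] [0.1961 0.198  0.1991]
0.06 220 158.7 [154.4 162.5] [0.1961 0.1978 0.1989]
0.07 206 158.8 [155.  162.1] [0.1971 0.1999 0.2027]
0.08 218 158.8 [155.6 161.7] [0.203  0.2057 0.2083]
0.09 254 158.8 [155.9 161.4] [0.2088 0.2113 0.2135]
0.1 63 158.9 [156.7 161. ] [0.2096 0.2117 0.2131]
t10.08 tcp [ 0.454  -0.0785  0.3004] psi 81.5 spin 0.0 txyz cm [ 0.14 -4.57 11.74] F [-0.3 -1.4 -0.4] op 0.998 ff 0.0
82 ((0.386099636554718, 0.27155768871307373), (0.009866527281701565, 0.028387732803821564), 9.775092124938965) 100.33180267828068
145 ((0.38739511370658875, 0.2708413600921631), (0.009957371279597282, 0.03164312615990639), 11.747788429260254) 106.21049860113409
```

```bash
python3 -m creep '[{"grip":1,"tx":1.2,"ty":3.4,"tz":0,"spin":0},{"grip":1,"tx":1.2,"ty":3.4,"tz":0,"spin":0},{"grip":1,"tx":1.2,"ty":3.4,"tz":0,"spin":0},{"grip":1,"tx":1.2,"ty":3.4,"tz":0,"spin":0},{"grip":1,"tx":1.2,"ty":3.4,"tz":0,"spin":0},{"grip":1,"tx":1.2,"ty":3.4,"tz":0,"spin":0},{"grip":1,"tx":1.2,"ty":3.4,"tz":0,"spin":0},{"grip":1,"tx":1.2,"ty":3.4,"tz":0,"spin":0}]' 20
python3 -m creep '[{"grip":1,"tx":1.1,"ty":3.2,"tz":0,"spin":0},{"grip":1,"tx":1.1,"ty":3.2,"tz":0,"spin":0},{"grip":1,"tx":0,"ty":0,"tz":0,"spin":-6.4},{"grip":1,"tx":0,"ty":0,"tz":1,"spin":-6.4},{"grip":1,"tx":0,"ty":0,"tz":1,"spin":-6.4},{"grip":1,"tx":0,"ty":0,"tz":1,"spin":0},{"grip":1,"tx":0,"ty":0,"tz":0,"spin":0}]' 20
python3 - <<'E'
from h import *
a,d,c=snap('wrist');save('w2.png',a)
P=cloud(d,c).reshape(-1,3)[d.reshape(-1)>0]
s=P[np.all((P>[.35,.22,.12])&(P<[.43,.32,.19]),1)]
print(len(s),cv2.minAreaRect(s[:,:2].astype(np.float32)),s[:,2].max(),s.min(0),s.max(0))
to(.3868,.2711,.129,100.8)
E
```

```text
clock: 10.75
tool_pos: [0.3963, 0.2057, 0.2974]
eef_rot: [0.073, 0.997, -0.001, -0.001]
contact_force: [1.0, -0.4, -0.8]
opening: 1.003
finger_force: 0.0
clock: 11.33
tool_pos: [0.3838, 0.2698, 0.2659]
eef_rot: [-0.094, 0.996, -0.002, -0.003]
contact_force: [-1.6, 0.3, 0.8]
opening: 0.996
finger_force: 0.0
1728 ((0.383532851934433, 0.2732619345188141), (0.01583021879196167, 0.030737238004803658), 10.836548805236816) 0.1708291757139518 [0.37518317 0.25832372 0.12010355] [0.39372751 0.28932869 0.17082918]
t11.38 tcp [0.3843 0.2701 0.267 ] psi 100.8 spin -0.0 txyz cm [-0.32  0.07 13.79] F [0.1 0.3 0.3] op 1.001 ff 0.0
```

View pics/w2.png

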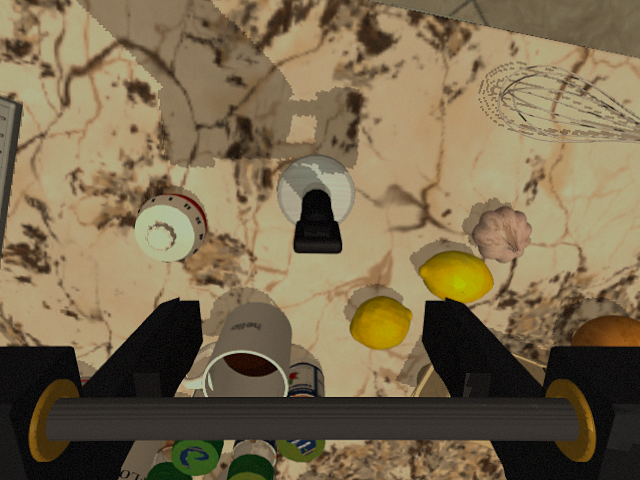

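The wrist view shows the eye's top at (318,243), square with the fingers, and nothing as tall as 0.13 m under them.

```bash
python3 -m creep '[{"grip":1,"tx":-0.15,"ty":0.15,"tz":2.5,"spin":0},{"grip":1,"tx":0,"ty":0,"tz":2.5,"spin":0},{"grip":1,"tx":0,"ty":0,"tz":2.5,"spin":0},{"grip":1,"tx":0,"ty":0,"tz":2.5,"spin":0},{"grip":1,"tx":0,"ty":0,"tz":2,"spin":0},{"grip":1,"tx":0,"ty":0,"tz":1.2,"spin":0},{"grip":1,"tx":0,"ty":0,"tz":0.6,"spin":0},{"grip":1,"tx":0,"ty":0,"tz":0,"spin":0}]' 20
python3 -m creep '[{"grip":0.2,"tx":0,"ty":0,"tz":0,"spin":0},{"grip":0,"tx":0,"ty":0,"tz":0,"spin":0},{"grip":-0.1,"tx":0,"ty":0,"tz":0,"spin":0},{"grip":-0.2,"tx":0,"ty":0,"tz":0,"spin":0},{"grip":-0.3,"tx":0,"ty":0,"tz":0,"spin":0},{"grip":-0.6,"tx":0,"ty":0,"tz":0,"spin":0},{"grip":-1,"tx":0,"ty":0,"tz":0,"spin":0},{"grip":-1,"tx":0,"ty":0,"tz":0,"spin":0}]' 20
```

```text
clock: 12.05
tool_pos: [0.3862, 0.2725, 0.1298]
eef_rot: [-0.094, 0.996, -0.001, -0.001]
contact_force: [0.8, 0.7, -0.7]
opening: 0.997
finger_force: 0.0
clock: 12.72
tool_pos: [0.3868, 0.2728, 0.1308]
eef_rot: [-0.094, 0.996, 0.0, 0.0]
contact_force: [-0.0, 0.2, -0.0]
opening: 0.417
finger_force: 0.0
```

```bash
python3 -m creep '[{"grip":-1,"tx":0,"ty":0,"tz":0,"spin":0},{"grip":-1,"tx":0,"ty":0,"tz":0,"spin":0},{"grip":-1,"tx":0,"ty":0,"tz":0,"spin":0},{"grip":-1,"tx":0,"ty":0,"tz":0,"spin":0}]' 25
python3 -m creep '[{"grip":-1,"tx":0,"ty":0,"tz":-0.3,"spin":0},{"grip":-1,"tx":0,"ty":0,"tz":-0.7,"spin":0},{"grip":-1,"tx":0,"ty":0,"tz":-1.2,"spin":0},{"grip":-1,"tx":0,"ty":0,"tz":-1.2,"spin":0},{"grip":-1,"tx":0,"ty":0,"tz":-1.2,"spin":0},{"grip":-1,"tx":0,"ty":0,"tz":-1.2,"spin":0},{"grip":-1,"tx":0,"ty":0,"tz":-0.7,"spin":0},{"grip":-1,"tx":0,"ty":0,"tz":-0.3,"spin":0}]' 25
python3 -c "
from h import *
to(.363,-.0467,.19,68.8)" | tail -1
```

```text
clock: 13.05
tool_pos: [0.3867, 0.273, 0.1307]
eef_rot: [-0.094, 0.996, 0.0, 0.0]
contact_force: [-1.1, 0.9, -0.4]
opening: 0.35
finger_force: 25.0
clock: 13.72
tool_pos: [0.3869, 0.2726, 0.1997]
eef_rot: [-0.093, 0.996, 0.0, 0.0]
contact_force: [0.8, 0.2, -6.0]
opening: 0.352
finger_force: 25.0
t13.72 tcp [0.3869 0.2726 0.1997] psi 100.7 spin 31.9 txyz cm [ -9.32 -30.64   0.95] F [ 0.8  0.2 -6. ] op 0.352 ff 25.0
```

```bash
python3 -m creep '[{"grip":-1,"tx":0,"ty":0,"tz":-0.6,"spin":3},{"grip":-1,"tx":0,"ty":0,"tz":-0.8,"spin":5},{"grip":-1,"tx":0,"ty":0,"tz":-0.8,"spin":5},{"grip":-1,"tx":0,"ty":0,"tz":-0.6,"spin":5},{"grip":-1,"tx":0,"ty":0,"tz":-0.2,"spin":5},{"grip":-1,"tx":0,"ty":0,"tz":0,"spin":5},{"grip":-1,"tx":-0.2,"ty":-0.5,"tz":0,"spin":3.9},{"grip":-1,"tx":-0.4,"ty":-1,"tz":0,"spin":0}]' 25
python3 -m creep '[{"grip":-1,"tx":-0.6,"ty":-1.5,"tz":0,"spin":0},{"grip":-1,"tx":-0.8,"ty":-2,"tz":0,"spin":0},{"grip":-1,"tx":-0.8,"ty":-2,"tz":0,"spin":0},{"grip":-1,"tx":-0.8,"ty":-2,"tz":0,"spin":0},{"grip":-1,"tx":-0.8,"ty":-2,"tz":0,"spin":0},{"grip":-1,"tx":-0.8,"ty":-2,"tz":0,"spin":0},{"grip":-1,"tx":-0.8,"ty":-2,"tz":0,"spin":0},{"grip":-1,"tx":-0.8,"ty":-2,"tz":0,"spin":0}]' 25
python3 -m creep '[{"grip":-1,"tx":-0.8,"ty":-2,"tz":0,"spin":0},{"grip":-1,"tx":-0.8,"ty":-2,"tz":0,"spin":0},{"grip":-1,"tx":-0.8,"ty":-2,"tz":0,"spin":0},{"grip":-1,"tx":-0.8,"ty":-2,"tz":0,"spin":0},{"grip":-1,"tx":-0.7,"ty":-1.5,"tz":0,"spin":0},{"grip":-1,"tx":-0.4,"ty":-1,"tz":0,"spin":0},{"grip":-1,"tx":-0.2,"ty":-0.5,"tz":0,"spin":0},{"grip":-1,"tx":0,"ty":0,"tz":0,"spin":0}]' 25
python3 -c "
from h import *
to(.3802,-.0532,.192,68.8)" | tail -1
```

```text
clock: 14.38
tool_pos: [0.3869, 0.2577, 0.2285]
eef_rot: [0.183, 0.983, 0.0, -0.0]
contact_force: [-0.2, 0.3, -5.2]
opening: 0.348
finger_force: 25.0
clock: 15.05
tool_pos: [0.3883, 0.0877, 0.2285]
eef_rot: [0.183, 0.983, -0.001, -0.001]
contact_force: [-0.1, -0.6, -5.1]
opening: 0.346
finger_force: 25.0
clock: 15.72
tool_pos: [0.3906, -0.0308, 0.2285]
eef_rot: [0.184, 0.983, -0.0, -0.0]
contact_force: [0.4, 0.4, -5.3]
opening: 0.349
finger_force: 25.0
t15.72 tcp [ 0.3906 -0.0308  0.2285] psi 68.7 spin -0.1 txyz cm [ 0.16 -2.46  3.66] F [ 0.4  0.4 -5.3] op 0.349 ff 25.0
```

```bash
python3 -m creep '[{"grip":-1,"tx":0.1,"ty":-0.6,"tz":0.5,"spin":0},{"grip":-1,"tx":0.1,"ty":-0.8,"tz":1,"spin":0},{"grip":-1,"tx":0,"ty":-0.8,"tz":1.2,"spin":0},{"grip":-1,"tx":0,"ty":-0.3,"tz":0.7,"spin":0},{"grip":-1,"tx":0,"ty":0,"tz":0.3,"spin":0},{"grip":-1,"tx":0,"ty":0,"tz":0,"spin":0},{"grip":-1,"tx":0,"ty":0,"tz":0,"spin":0}]' 25
python3 - <<'E'
from h import *
a,d,c=snap('wrist');b,d2,c2=snap('side')
save('w3.png',np.hstack([a[120:440,160:480],cv2.resize(b[230:390,210:370],(320,320))]))
to(.3802,-.0532,.192,68.8)
P=cloud(d,c).reshape(-1,3)[d.reshape(-1)>0]
C=np.array([.4995,-.0995]);u=np.array([-.9323,.3616]);n=np.array([-.3616,-.9323])
w=np.c_[(P[:,:2]-C)@u,(P[:,:2]-C)@n,P[:,2]]
k=(w[:,2]>.195)&(w[:,2]<.222)&(abs(w[:,1])<.03)&(w[:,0]>.045)&(w[:,0]<.115);print('arm',k.sum(),np.median(w[k],0),w[k].min(0),w[k].max(0))
P=cloud(d2,c2).reshape(-1,3);w=np.c_[(P[:,:2]-C)@u,(P[:,:2]-C)@n,P[:,2]]
k=(w[:,2]>.02)&(w[:,2]<.17)&(abs(w[:,1])<.05)&(w[:,0]>.07)&(w[:,0]<.17);
for z in(.05,.07,.1,.13):
  j=k&(abs(w[:,2]-z)<.015)
  if j.sum():print(z,j.sum(),w[j].min(0).round(3),w[j].max(0).round(3))
E
```

```text
clock: 16.3
tool_pos: [0.3808, -0.0509, 0.1917]
eef_rot: [0.183, 0.983, 0.0, 0.0]
contact_force: [0.4, -1.0, -5.0]
opening: 0.349
finger_force: 25.0
t16.40 tcp [ 0.3811 -0.0511  0.192 ] psi 68.9 spin 0.1 txyz cm [ 0.01 -0.23  0.  ] F [-0.3  0.3 -5.7] op 0.348 ff 25.0
arm 782 [ 0.06343356 -0.00037929  0.19799147] [ 0.05023581 -0.00476823  0.19502532] [0.07935811 0.00376108 0.20312178]
0.05 29 [0.091 0.008 0.062] [0.155 0.035 0.065]
0.07 1295 [ 0.089 -0.04   0.062] [0.165 0.037 0.085]
0.1 168 [ 0.114 -0.012  0.085] [0.138 0.012 0.115]
0.13 223 [ 0.114 -0.007  0.115] [0.14  0.011 0.145]
```

View pics/w3.png

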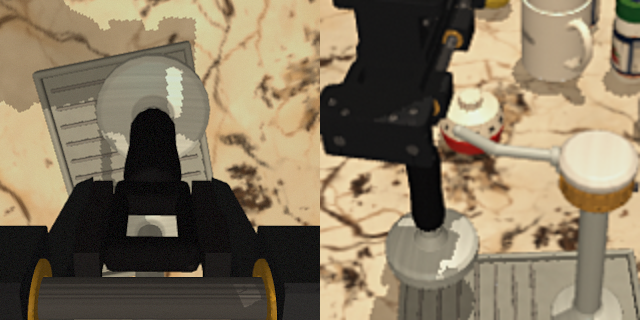

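Left half: the hook tip at (150,232) sits inside the eye's opening, which spans roughly x 130 to 178. Right half: the pounder hangs plumb beyond the tip at (450,130). I'm threading it on now.

```bash
python3 -m creep '[{"grip":-1,"tx":-0.2,"ty":-0.15,"tz":0,"spin":0},{"grip":-1,"tx":-0.5,"ty":0,"tz":0,"spin":0},{"grip":-1,"tx":-0.6,"ty":0,"tz":0,"spin":0},{"grip":-1,"tx":-0.6,"ty":0,"tz":0,"spin":0},{"grip":-1,"tx":-0.5,"ty":0,"tz":0,"spin":0},{"grip":-1,"tx":-0.3,"ty":0,"tz":0,"spin":0},{"grip":-1,"tx":0,"ty":0,"tz":0,"spin":0}]' 25
python3 -c "
from h import *
to(.4063,-.0634,.192,68.8)" | tail -1
```

```text
clock: 16.98
tool_pos: [0.4063, -0.0632, 0.1917]
eef_rot: [0.184, 0.983, 0.0, 0.001]
contact_force: [1.4, 0.7, -5.4]
opening: 0.351
finger_force: 25.0
t16.98 tcp [ 0.4063 -0.0632  0.1917] psi 68.8 spin -0.0 txyz cm [-0.01 -0.02 -0.03] F [ 1.4  0.7 -5.4] op 0.351 ff 25.0
```

```bash
python3 -m creep '[{"grip":-1,"tx":-0.3,"ty":0,"tz":0.15,"spin":0},{"grip":-1,"tx":-0.5,"ty":0,"tz":0.28,"spin":0},{"grip":-1,"tx":-0.5,"ty":0,"tz":0.3,"spin":0},{"grip":-1,"tx":-0.5,"ty":0,"tz":0.3,"spin":0},{"grip":-1,"tx":-0.5,"ty":0,"tz":0.28,"spin":0},{"grip":-1,"tx":-0.3,"ty":0,"tz":0.17,"spin":0},{"grip":-1,"tx":0,"ty":0,"tz":0,"spin":0}]' 25
python3 -c "
from h import *
to(.4305,-.0727,.177,68.8)" | tail -1
```

```text
clock: 17.57
tool_pos: [0.4303, -0.0725, 0.1764]
eef_rot: [0.184, 0.983, 0.0, 0.0]
contact_force: [0.5, -0.3, -4.9]
opening: 0.349
finger_force: 25.0
t17.57 tcp [ 0.4303 -0.0725  0.1764] psi 68.8 spin 0.0 txyz cm [-0.03 -0.01 -0.06] F [ 0.5 -0.3 -4.9] op 0.349 ff 25.0
```

```bash
python3 -m creep '[{"grip":-1,"tx":-0.3,"ty":0,"tz":0,"spin":0},{"grip":-1,"tx":-0.4,"ty":0,"tz":0,"spin":0},{"grip":-1,"tx":-0.4,"ty":0,"tz":0,"spin":0},{"grip":-1,"tx":-0.3,"ty":0,"tz":0,"spin":0},{"grip":-1,"tx":-0.2,"ty":0,"tz":0.1,"spin":0},{"grip":-1,"tx":0,"ty":0,"tz":0.2,"spin":0},{"grip":-1,"tx":0,"ty":0,"tz":0.2,"spin":0},{"grip":-1,"tx":0,"ty":0,"tz":0,"spin":0}]' 25
python3 - <<'E'
from h import *
b,d2,c2=snap('side');save('s4.png',cv2.resize(b[260:430,220:400],None,fx=3,fy=3))
to(.4454,-.0785,.1692,68.8)
C=np.array([.4995,-.0995]);u=np.array([-.9323,.3616]);n=np.array([-.3616,-.9323])
P=cloud(d2,c2).reshape(-1,3);w=np.c_[(P[:,:2]-C)@u,(P[:,:2]-C)@n,P[:,2]]
k=(w[:,2]>.03)&(w[:,2]<.17)&(abs(w[:,1])<.05)&(w[:,0]>.015)&(w[:,0]<.11)
for z in(.05,.07,.1,.13):
  j=k&(abs(w[:,2]-z)<.01)
  if j.sum():print(z,j.sum(),w[j].min(0).round(3),w[j].max(0).round(3))
hd=P[np.hypot(P[:,0]-.5,P[:,1]+.1)<.015];print(np.percentile(hd[:,2],90))
E
```

```text
clock: 18.23
tool_pos: [0.4438, -0.0779, 0.1714]
eef_rot: [0.184, 0.983, -0.0, -0.001]
contact_force: [-0.3, 0.8, -5.1]
opening: 0.352
finger_force: 25.0
t18.28 tcp [ 0.4438 -0.0779  0.1716] psi 68.9 spin 0.1 txyz cm [-0.17  0.01  0.24] F [ 0.1 -0.7 -5.1] op 0.347 ff 25.0
0.05 1028 [ 0.022 -0.037  0.042] [0.096 0.038 0.06 ]
0.07 319 [ 0.026 -0.03   0.06 ] [0.087 0.031 0.08 ]
0.1 140 [ 0.045 -0.     0.09 ] [0.069 0.014 0.11 ]
0.13 137 [0.045 0.    0.12 ] [0.071 0.013 0.14 ]
0.49265739123558583
```

View pics/s4.png

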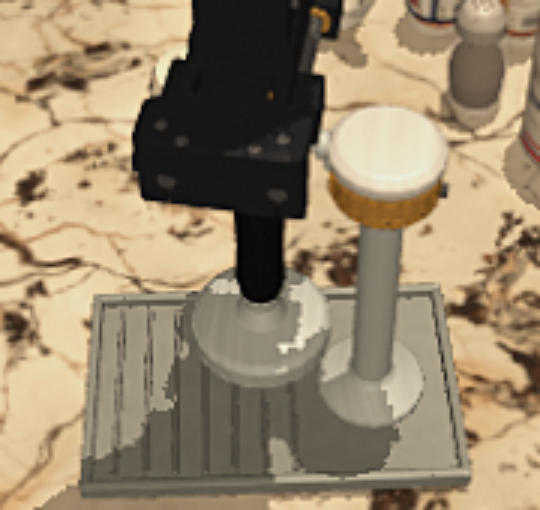

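The side crop shows the pounder plumb, its disc at (260,325) clear of the column at (380,300). I'll lower it onto the bar.

```bash
python3 -m creep '[{"grip":-1,"tx":0,"ty":0,"tz":0.1,"spin":0},{"grip":-1,"tx":0,"ty":0,"tz":0.05,"spin":0},{"grip":-1,"tx":0,"ty":0,"tz":0,"spin":0},{"grip":-1,"tx":0,"ty":0,"tz":0,"spin":0}]' 25
```

```text
clock: 18.62
tool_pos: [0.4443, -0.078, 0.1704]
eef_rot: [0.184, 0.983, 0.0, -0.0]
contact_force: [-0.5, -0.4, -4.8]
opening: 0.346
finger_force: 25.0
```

```bash
python3 -m creep '[{"grip":-1,"tx":0,"ty":0,"tz":0.05,"spin":0},{"grip":-1,"tx":0,"ty":0,"tz":0.05,"spin":0},{"grip":-1,"tx":0,"ty":0,"tz":0,"spin":0},{"grip":-1,"tx":0,"ty":0,"tz":0,"spin":0}]' 25
```

```text
clock: 18.95
tool_pos: [0.4443, -0.078, 0.1694]
eef_rot: [0.184, 0.983, 0.0, -0.0]
contact_force: [-0.1, -0.2, -4.3]
opening: 0.348
finger_force: 25.0
```

```bash
python3 -m creep '[{"grip":-1,"tx":0,"ty":0,"tz":0.05,"spin":0},{"grip":-1,"tx":0,"ty":0,"tz":0.05,"spin":0},{"grip":-1,"tx":0,"ty":0,"tz":0,"spin":0},{"grip":-1,"tx":0,"ty":0,"tz":0,"spin":0}]' 25
```

```text
clock: 19.28
tool_pos: [0.4443, -0.078, 0.1685]
eef_rot: [0.184, 0.983, 0.0, 0.0]
contact_force: [-1.1, 0.2, -2.2]
opening: 0.349
finger_force: 25.0
```

```bash
python3 -m creep '[{"grip":-1,"tx":0,"ty":0,"tz":0.04,"spin":0},{"grip":-1,"tx":0,"ty":0,"tz":0,"spin":0},{"grip":-1,"tx":0,"ty":0,"tz":0,"spin":0}]' 10
python3 -m creep '[{"grip":-0.28,"tx":0,"ty":0,"tz":0,"spin":0},{"grip":-0.22,"tx":0,"ty":0,"tz":0,"spin":0},{"grip":-0.15,"tx":0,"ty":0,"tz":0,"spin":0},{"grip":-0.05,"tx":0,"ty":0,"tz":0,"spin":0},{"grip":0.1,"tx":0,"ty":0,"tz":0,"spin":0},{"grip":0.25,"tx":0,"ty":0,"tz":0,"spin":0},{"grip":0.4,"tx":0,"ty":0,"tz":0,"spin":0},{"grip":0.5,"tx":0,"ty":0,"tz":0,"spin":0}]' 10
python3 -m creep '[{"grip":0.5,"tx":0,"ty":0,"tz":0,"spin":0},{"grip":0.5,"tx":0,"ty":0,"tz":0,"spin":0},{"grip":0.5,"tx":0,"ty":0,"tz":0,"spin":0}]' 10
```

```text
clock: 19.53
tool_pos: [0.4442, -0.078, 0.1681]
eef_rot: [0.184, 0.983, 0.0, -0.0]
contact_force: [-1.5, 0.0, 1.3]
opening: 0.347
finger_force: 10.0
clock: 20.2
tool_pos: [0.4444, -0.0781, 0.168]
eef_rot: [0.184, 0.983, 0.0, 0.0]
contact_force: [-0.8, 0.1, -0.1]
opening: 0.739
finger_force: 0.0
clock: 20.45
tool_pos: [0.4443, -0.078, 0.168]
eef_rot: [0.184, 0.983, 0.0, 0.0]
contact_force: [-0.2, 0.1, 0.2]
opening: 0.755
finger_force: 0.0
```

Released with no residual load. Now straight up and check.

```bash
python3 -m creep '[{"grip":0.5,"tx":0,"ty":0,"tz":-0.8,"spin":0},{"grip":0.5,"tx":0,"ty":0,"tz":-1.5,"spin":0},{"grip":0.5,"tx":0,"ty":0,"tz":-2,"spin":0},{"grip":0.5,"tx":0,"ty":0,"tz":-2.5,"spin":0},{"grip":0.5,"tx":0,"ty":0,"tz":-2.5,"spin":0},{"grip":0.5,"tx":0,"ty":0,"tz":-2,"spin":0},{"grip":0.5,"tx":0,"ty":0,"tz":-1,"spin":0},{"grip":0.5,"tx":0,"ty":0,"tz":0,"spin":0}]' 10
python3 -m creep '[{"grip":0.5,"tx":0,"ty":0,"tz":0,"spin":0},{"grip":0.5,"tx":0,"ty":0,"tz":0,"spin":0},{"grip":0.5,"tx":0,"ty":0,"tz":0,"spin":0},{"grip":0.5,"tx":0,"ty":0,"tz":0,"spin":0},{"grip":0.5,"tx":0,"ty":0,"tz":0,"spin":0},{"grip":0.5,"tx":0,"ty":0,"tz":0,"spin":0}]' 10
python3 - <<'E'
from h import *
b,d2,c2=snap('side');save('s5.png',cv2.resize(b[180:430,200:450],None,fx=2.4,fy=2.4))
C=np.array([.4995,-.0995]);u=np.array([-.9323,.3616]);n=np.array([-.3616,-.9323])
P=cloud(d2,c2).reshape(-1,3);w=np.c_[(P[:,:2]-C)@u,(P[:,:2]-C)@n,P[:,2]]
k=(w[:,2]>.03)&(w[:,2]<.22)&(abs(w[:,1])<.05)&(w[:,0]>.015)&(w[:,0]<.11)
for z in(.05,.1,.15):
  j=k&(abs(w[:,2]-z)<.01);print(z,j.sum(),w[j].min(0).round(3),w[j].max(0).round(3))
h=P[(np.hypot(P[:,0]-.4995,P[:,1]+.0995)<.02)&(P[:,2]<.23)&(P[:,2]>.19)];print(np.percentile(h[:,2],[50,90]))
E
```

```text
clock: 21.12
tool_pos: [0.4456, -0.078, 0.2937]
eef_rot: [0.184, 0.983, 0.0, 0.003]
contact_force: [-0.1, -0.4, 0.8]
opening: 0.749
finger_force: 0.0
clock: 21.62
tool_pos: [0.4441, -0.078, 0.2905]
eef_rot: [0.184, 0.983, 0.0, -0.001]
contact_force: [-1.0, -0.3, 0.6]
opening: 0.749
finger_force: 0.0
0.05 1230 [ 0.021 -0.035  0.04 ] [0.095 0.038 0.06 ]
0.1 153 [ 0.045 -0.001  0.09 ] [0.07  0.014 0.11 ]
0.15 175 [ 0.045 -0.007  0.14 ] [0.071 0.015 0.16 ]
[0.20029917 0.20129392]
```

View pics/s5.png

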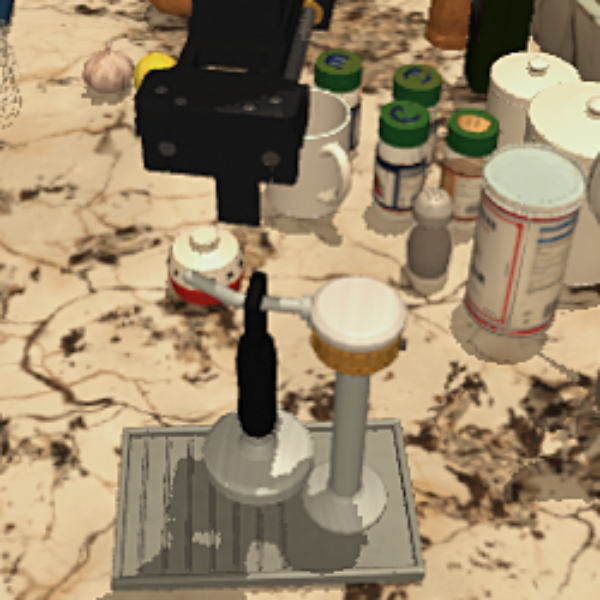

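The pounder hangs on the level part at (257,300), plumb and inside the tip at (195,280). The head is still home on the collar and the gripper is clear.

```bash
python3 -c "
from plant import workorder
print(workorder.finish_job())"
```

```text
the job is handed in; nothing more can be done
None
```

The hook dropped fully home in the notch, the pounder now hangs by its eye on the level part with the gripper clear, and the job was handed in at about 22 s of the 64 s allowed.

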